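# Load the breaker into the test fixture

### The job

Load the test fixture for its next test: slide the fixture's shutter fully open, lift the circuit breaker out of its leaning nest, lay it toggle side up in the infeed trough and push it along the lane under the test head until it is fully home against the stop. Then slide the shutter fully shut behind it, and do not disturb the standing breakers or the carton.

Things in the scene. Friction and masses are not known exactly. Their poses are not given: they have to be found in the camera images.
- breaker: Two-pole circuit breaker, 120 (x) x 50 (y) x 52 mm (z), about 0.5 kg, white over grey, ends alike (either may go in first). On top a plate 58 x 43 mm, 6 mm high, and a black toggle up to 68 mm above the underside. Origin: centre of the underside; z out of the toggle side. Starts in the nest's cavity, leaning with it, its +x end high.
- nest: Blue moulded block (fixed), 168 mm along the slope, 100 mm wide, on a low stand; its face leans 30 degrees to its own -x, so the breaker leaves along (-0.5, 0, 0.866) in the nest's frame. Open cavity 126 x 56 mm, 20 mm deep; 32 mm of the breaker's thickness stands out. Origin: on the table under the centre of the cavity floor, which is 64 mm up. Place, yaw and side of the bench vary.
- tester: Grey fixture (fixed). Origin: on the table, on the lane's centre line, under the front edge of the test head; x points into the lane, z up. Base plate 10 mm thick, x -120 to 190, y -70 to 140 mm. Test head: clear guard box on the lane, x 0 to 140, y -40 to 40, z 90 (roof of the lane) to 160 mm. Control box x 90 to 170, y 50 to 130, to z 85 mm. Place, yaw and side of the bench vary.
- infeed (a point): Centre of the floor of the open infeed trough, at x -60, y 0, z 10 mm in the tester's frame (same axes). The trough runs from x -120 mm to the lane at x = 0, 60 mm wide between two aluminium rails 8 mm thick whose tops are at z = 24 mm.
- lane_home (a point): Where the breaker's origin is when home against the stop: x 50, y 0, z 10 mm in the tester's frame (same axes). The lane is 60 mm wide, walled, from x = 0 to a steel stop block at x = 110 mm, roofed at z = 90 mm. The breaker's rear end is then 10 mm in front of the head's front edge and 12 mm behind the shutter panel.
- shutter (a joint): How far the shutter is open, m: 0 shut (across the lane's mouth), 0.085 fully open; opens along the tester's +y and stays where it is left (1.5 N friction). Aluminium panel 66 mm wide; in the tester's frame x -30 to -22, z 26 to 80, y -33 to 33 mm when shut.
- shutter_post (a point): Centre of the top of the shutter's black upright grip post, diameter 18 mm, 60 mm tall, top at z = 120 mm; in the tester's frame at x = -62, y = 50 mm when shut, and it moves with the shutter. Below z = 60 mm is a flat arm 24 mm wide that joins it to the panel.
- standing_breaker_a: Bystander: three-pole breaker standing on end beside the trough, on its -y side, footprint 60 (x) x 75 mm (y), 130 mm tall, its toggle side with a 16 mm high plate and toggle to its own -x. Origin: about the centre of its underside.
- standing_breaker_b: Bystander: the same kind of standing breaker, beside the nest on its +y side. Origin: about the centre of its underside.
- carton: Bystander: white carton 70 x 90 mm, 140 mm tall, standing between nest and fixture towards the far side. Origin: centre of its underside.
There are look-alikes about, which are no part of the job. What is shaped like the breaker but orange or yellow is not meant.

How it is judged:
By the outcome, as a careful person would: the job done as asked, in the order asked, and still so for the second after the job is handed in, with the robot touching nothing.
It also fails if it takes over 72 s, if anything falls off the work surface, if the arm or the gripper's body presses on something with over 40 N, if the wrist force passes 120 N, or if a joint passes its speed limit or range.

### The arm

A 7-joint arm with a two-finger parallel gripper is mounted at the origin on the work surface. World frame = base frame: x ahead of the robot, y to its left, z up, the work surface at z = 0. Lengths are in m, angles in rad, forces in N, time in s.
With the tool pointing down it reaches from about 0.4 to 0.9 m from the base axis. Payload 5.5 kg.
Tool frame: the origin (TCP) lies on the centre line of the jaws, within the pads' length; the fingertips stand 8 mm ahead of it and the grasp point (between the pads) lies 11 mm behind it (tip_reach is the distance from the TCP to the fingertips, in m); z points along the fingers, y is the direction in which the jaws open and shut (so a half turn about z gives the same grasp; the last joint's range is limited). The gripper opens to 92 mm and grips with 3 to 60 N. Pads are 19 mm wide; open, the fingers measure 130 mm over their backs; the gripper's body (75 mm by 190 mm) begins 47 mm behind the grasp point.
Start: joints at [1.596, 0.501, -0.427, 1.55, 0.221, 1.138, -0.21], TCP at [0.153, -0.632, 0.235] pointing down, gripper open.
Joint ranges: [-2.88, 2.88], [-0.31, 2.03], [-1.54, 1.56], [0.2, 2.42], [-1.41, 4.55], [0.19, 2.02], [-2.57, 2.57]. Speed limits (rad/s): [2.57, 2.57, 3.14, 3.14, 3.14, 3.14, 3.14].

### API

Orientations are given as a rotation vector (axis times angle).
In Python, from cell import read_state, get_image, camera_model, finish_job, tip_reach gives the robot as it stands.
- The arm moves only by the shell command python3 -m jog 'ROWS' [OPENING] [FORCE]. ROWS is JSON, a list that holds one entry, the list of rows, each a list of 6 numbers: the shift along the tool's x, y, z in mm, then the turn, a rotation vector about the tool's x, y, z in rad. A call has 1 to 5 rows; each row shifts and turns the commanded pose from where the row before left it, along the tool's axes as they then stand; what a row does not reach is not made up. A row lasts 1/8 s, in which the tool goes at most 62.5 mm and 10.7 degrees, less where a joint would pass 70% of its speed; a pose out of reach is approached as far as the arm can. A call is refused whole if a number of a shift passes 62.5 or a number of a turn 0.188, either way. A call with a gripper value outside its range is refused whole. OPENING is the opening in per cent of the stroke, from 0 (shut) to 100 (fully open), set as the call begins (- or left out, the last holds). The fingers move at their own pace and stop on an object; FORCE is the grip in N (left out, the last holds). Time passes only in rows, so rows that do not move let the fingers close. It gives the time, the measured TCP pose, the force and the opening at its end, in the units of the state.
- read_state(): the state, without advancing time (a new reading comes with each control period).
- get_image(name): name is "scene" or "side" or "wrist"; returns the picture (384x512x3 uint8, blue, green, red); there is no depth.
- camera_model(name): a dict with "fx", "fy", "cx", "cy" (pixels), "origin" and "attitude" of the camera in the world; the wrist camera has in their place "T_tool_cam" (4x4, takes a point from camera to tool coordinates, whose origin is the TCP and whose axes are the flange's). Camera axes: x right, y down, z forward; pixel columns grow to the right and rows downward; lengths in m; the calibration is good to about 2 mm. The wrist camera is an equidistant fisheye: a pixel r from the principal point sees the ray r / f radians off the axis. A picture is of the moment at which its call begins: read the wrist's pose just before it. camera_model takes no time and is no camera call.
- finish_job(): hands the job in, once; it reports no verdict.
The state is a dict: "time_s": time; "qpos": joint angles; "joint_vel": joint speeds; "joint_efforts": joint torques, N m; "position": TCP position; "eef_rot": TCP orientation; "wrist_force": force on the tool from outside, world axes, zero at the start; "ft_torque": the same for the moment, N m; "finger_gap": opening from 0.0 (shut) to 1.0 (fully open).
Only numpy, scipy, OpenCV 4.12 (cv2) and the standard library are available. Lean on these libraries where they do the work, as an engineer would, in place of code of your own. Each camera call takes 0.05 s, during which the arm holds its last target. There are 200 camera calls.

## Working session

There is one attempt and no reset: what is moved stays moved. The work goes in short steps, Python scripts to look and compute and a shell command to move; the robot and the scene stay as the last step left them, time stands still between calls to the robot, and variables do not carry over. Pictures are saved under pics/ and viewed, about 8 in all and at most 12, crops included, and the job is handed in when it is done.

```bash
ls; mkdir -p pics
python3 - <<'E'
from cell import *
import cv2,numpy as np
for n in("scene","side","wrist"):
    cv2.imwrite(f"pics/{n}0.png",get_image(n)); print(n,camera_model(n))
print(read_state(),tip_reach)
a=cv2.imread("pics/scene0.png");b=cv2.imread("pics/side0.png")
E
```

```text
pics
scene {'fx': 455.78004571246316, 'fy': 455.78004571246316, 'cx': 254.4719092241988, 'cy': 186.31223832708534, 'origin': array([1.18073086, 0.29176551, 0.99251222]), 'attitude': array([-1.30674907, -2.31960331,  0.83062993])}
side {'fx': 475.6819351957773, 'fy': 475.6819351957773, 'cx': 257.43406065468156, 'cy': 199.15886795014902, 'origin': array([-0.07952523,  0.55506253,  0.73225288]), 'attitude': array([-0.98759457,  2.32461598, -1.21934716])}
wrist {'fx': 297.3186396354542, 'fy': 297.3186396354542, 'cx': 256.1454934984245, 'cy': 187.22768610060032, 'T_tool_cam': array([[ 6.53532057e-04, -9.65717395e-01, -2.59594850e-01,
         7.05832137e-02],
       [ 9.99999587e-01,  4.67113580e-04,  7.79800052e-04,
         2.15450423e-04],
       [-6.31806195e-04, -2.59595252e-01,  9.65717301e-01,
        -1.49085419e-01],
       [ 0.00000000e+00,  0.00000000e+00,  0.00000000e+00,
         1.00000000e+00]])}
{'time_s': 0.15, 'qpos': array([ 1.59618657,  0.50166933, -0.4268072 ,  1.55120213,  0.22081297,
        1.13829027, -0.21027892]), 'joint_vel': array([ 0.00194227, -0.00139702, -0.00247472, -0.00429702, -0.00050658,
       -0.00093838,  0.00012919]), 'joint_efforts': array([-6.45847467e-03, -5.67101777e+01, -5.82528234e+00, -2.79455316e+01,
       -6.87902793e-02,  2.64167448e-02,  1.34330694e-04]), 'position': array([ 0.15295285, -0.63120699,  0.23389482]), 'eef_rot': array([-3.11789818e+00, -3.72563252e-01,  2.11663260e-04]), 'wrist_force': array([-0.3311893 ,  0.23085806,  0.2381679 ]), 'ft_torque': array([0.00483914, 0.03787284, 0.00524378]), 'finger_gap': 1.0044632730384058} 0.008
```

View pics/scene0.png

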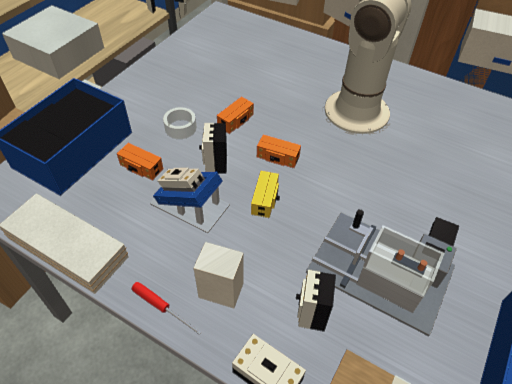

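View pics/side0.png

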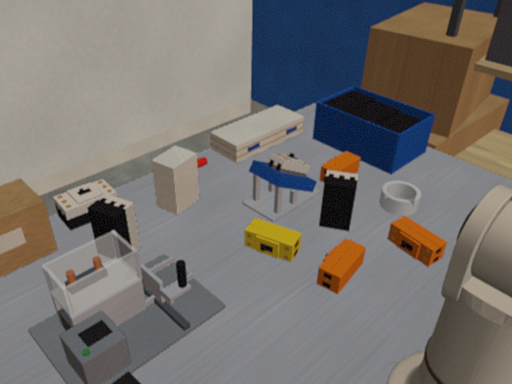

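Scene: the white-over-grey breaker sits in the blue nest at scene (185,180) / side (288,163). The tester is at scene (385,265) / side (125,305). The look-alikes are orange at (140,160), (236,113) and (278,151), yellow at (266,194), and a cream flat one at (268,362) in scene. Only the one in the nest fits the description. Next I'll enlarge both to confirm this and measure.

Run:
```python
import cv2,numpy as np
def crop(n,x,y,w,h,s):
    i=cv2.resize(cv2.imread(f"pics/{n}0.png")[y:y+h,x:x+w],None,fx=s,fy=s,interpolation=cv2.INTER_CUBIC)
    for k in range(0,w,10): cv2.line(i,(int(k*s),0),(int(k*s),8 if (x+k)%50 else 18),(0,0,255),1); (x+k)%20==0 and cv2.putText(i,str(x+k),(int(k*s),28),0,.35,(0,0,255))
    for k in range(0,h,10): cv2.line(i,(0,int(k*s)),(8,int(k*s)),(0,0,255),1); (y+k)%20==0 and cv2.putText(i,str(y+k),(10,int(k*s)+4),0,.35,(0,0,255))
    return i
a=crop("scene",140,150,100,90,4);b=crop("side",230,140,100,90,4)
cv2.imwrite("pics/nest.png",np.hstack([a,b]))
a=crop("scene",300,200,170,140,4.2)
cv2.imwrite("pics/t1.png",a)
cv2.imwrite("pics/t2.png",crop("side",20,220,220,164,3.6))
```

```text
(no output)
```

View pics/nest.png

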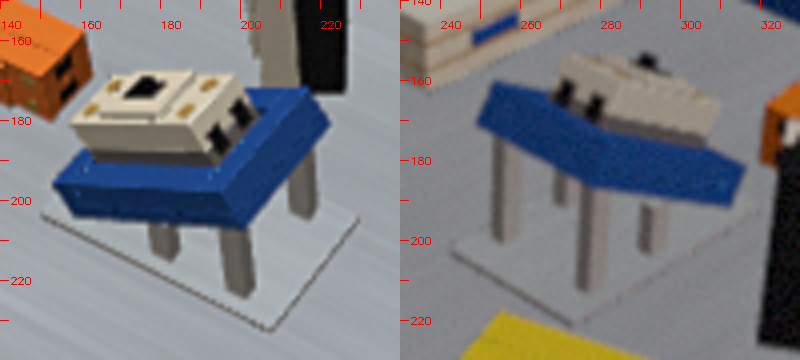

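View pics/t1.png

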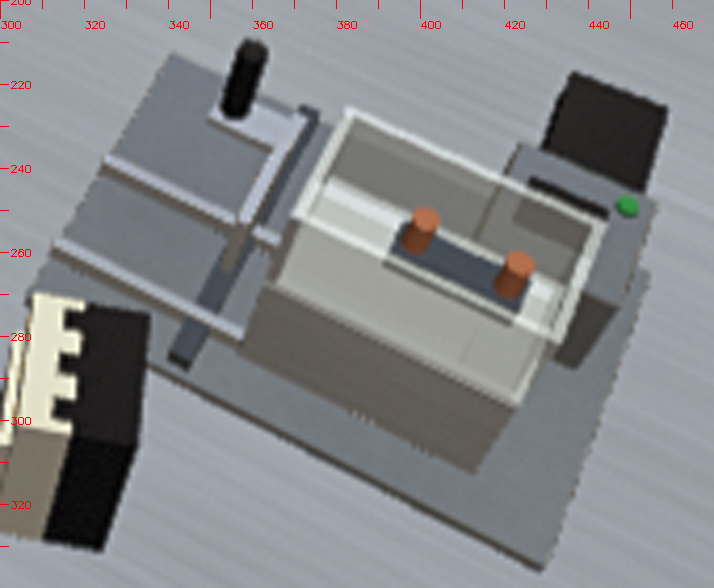

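View pics/t2.png

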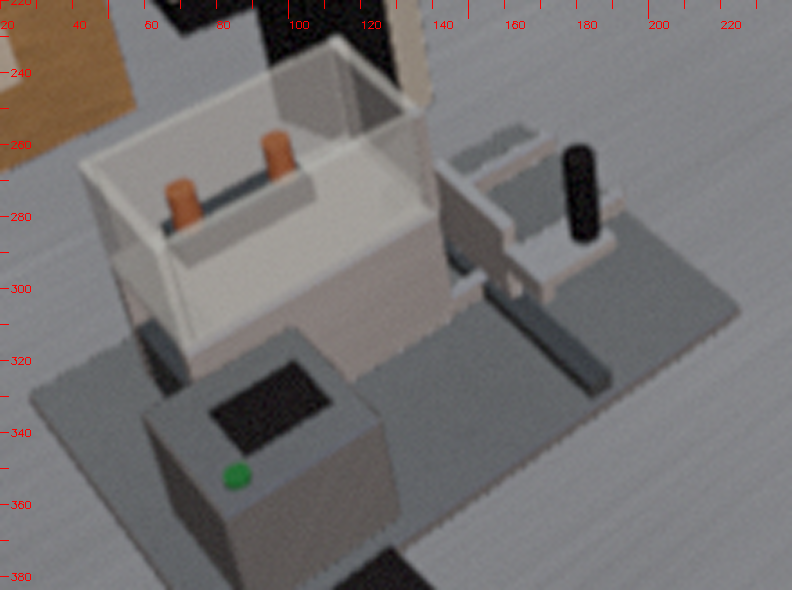

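The crop confirms the white-over-grey breaker, with a black toggle, in the blue nest. Now I'll fit the poses and draw an overlay to check them.

```bash
cat > h.py <<'E'
import numpy as np,cv2
from scipy.spatial.transform import Rotation as R
from scipy.optimize import least_squares
from cell import *
C={n:camera_model(n) for n in("scene","side","wrist")}
def proj(n,P):
    c=C[n];p=(np.atleast_2d(P)-c["origin"])@R.from_rotvec(c["attitude"]).as_matrix()
    return np.c_[c["fx"]*p[:,0]/p[:,2]+c["cx"],c["fy"]*p[:,1]/p[:,2]+c["cy"]]
def back(n,uv,z):
    c=C[n];d=R.from_rotvec(c["attitude"]).as_matrix()@[(uv[0]-c["cx"])/c["fx"],(uv[1]-c["cy"])/c["fy"],1]
    return (c["origin"]+d*(z-c["origin"][2])/d[2])[:2]
def W(q,P): # q=x,y,yaw ; P in mm local
    return R.from_euler("z",q[2]).apply(np.atleast_2d(P)/1000.)+[q[0],q[1],0]
def fit(obs,guess):
    best=None
    for y in np.arange(0,6.28,.5):
        f=lambda q:np.concatenate([(proj(n,W(q,P))[0]-uv) for n,P,uv in obs])
        r=least_squares(f,[*guess,y],loss="soft_l1")
        if best is None or r.cost<best.cost:best=r
    best.x[2]=(best.x[2]+np.pi)%(2*np.pi)-np.pi
    return best.x,f(best.x).reshape(-1,2)
u=np.array([.866,0,.5]);n_=np.array([-.5,0,.866]);v=np.array([0,1,0.])
def nestP(a,b,c): return np.array([0,0,64])+a*u+b*v+c*n_
E
cat > fit.py <<'E'
from h import *
S=lambda x,y:(300+x/4.2,200+y/4.2);D=lambda x,y:(20+x/3.6,220+y/3.6)
T=[("scene",(-120,140,10),S(172,53)),("scene",(190,-70,10),S(543,571)),("side",(-120,140,10),D(740,312)),("side",(190,-70,10),D(30,398)),
("scene",(-62,50,120),S(254,48)),("side",(-62,50,120),D(579,153)),
("scene",(0,40,160),S(348,110)),("scene",(0,-40,160),S(290,220)),("scene",(140,-40,160),S(558,342)),("scene",(140,40,160),S(605,220)),
("side",(0,-40,160),D(338,40)),("side",(0,40,160),D(428,108)),("side",(140,40,160),D(165,250)),("side",(140,-40,160),D(82,165))]
q,e=fit(T,(.5,.2));print("tester",q.round(4));print(e.round(1).tolist())
N=[("scene",nestP(84,-50,20),(194.5,198)),("scene",nestP(-84,-50,20),(153,196.25)),("scene",nestP(84,50,20),(217,171.75)),
("side",nestP(84,-50,20),(252.5,160)),("side",nestP(-84,50,20),(316.25,181.25)),
("scene",nestP(-2,0,65),(176.75,171.75)),("side",nestP(-2,0,66),(292.5,155))]
p,e=fit(N,(.6,-.3));print("nest",p.round(4));print(e.round(1).tolist())
np.save("q.npy",[q,p])
loc=lambda q,w:(R.from_euler("z",-q[2]).apply([w[0]-q[0],w[1]-q[1],0])[:2]*1000).round()
for uv,z in(((335.7,275),.13),((332.6,304.8),.13),((307.1,269.5),.13),((300,301),.13),((325,331),0)):print("a in tester",loc(q,back("scene",uv,z)))
for c,uv,z in(("scene",(214,172),0),("scene",(227,170),0),("side",(322,225),0),("side",(350,229),0),("side",(328,172),.13),("side",(357,178),.13)):print("b in nest",loc(p,back(c,uv,z)))
for c,uv,z in(("side",(153,155),.14),("side",(181,148),.14),("side",(198,155),.14),("side",(177,212),0)):print("carton",back(c,uv,z).round(3))
out=[]
for n,(x,y,w,h) in(("scene",(130,140,120,100)),("side",(230,130,120,100)),("scene",(290,190,180,150)),("side",(20,220,210,164))):
    s=4 if w<150 else 2.2
    s=400/w
    i=cv2.resize(cv2.imread(f"pics/{n}0.png")[y:y+h,x:x+w],None,fx=s,fy=s,interpolation=cv2.INTER_CUBIC)
    def poly(P,q,col):
        a=((proj(n,W(q,P))-[x,y]+.5)*s).astype(int);cv2.polylines(i,[a],True,col,1)
    for c in(20,):poly([nestP(a,b,c) for a,b in((84,50),(84,-50),(-84,-50),(-84,50))],p,(0,0,255))
    for c in(20,52):poly([nestP(a-3,b,c) for a,b in((60,25),(60,-25),(-60,-25),(-60,25))],p,(0,255,0))
    B=lambda a,b,c,d,z:[(a,b,z),(a,d,z),(c,d,z),(c,b,z)]
    poly(B(-120,-70,190,140,10),q,(0,0,255));poly(B(0,-40,140,40,160),q,(0,0,255));poly(B(-120,30,0,38,24),q,(0,255,0));poly(B(-30,-33,-22,33,80),q,(0,255,255));poly(B(90,50,170,130,85),q,(0,255,0))
    out.append(i[:300] if i.shape[0]>=300 else cv2.copyMakeBorder(i,0,300-i.shape[0],0,0,cv2.BORDER_CONSTANT))
cv2.imwrite("pics/ov.png",np.vstack([np.hstack(out[:2]),np.hstack(out[2:])]))
E
python3 fit.py
```

```text
tester [0.5575 0.2463 1.5585]
[[0.5, -1.9], [0.1, -1.8], [1.0, -0.8], [-0.5, -1.9], [-4.9, 7.6], [-9.3, -7.1], [-0.2, -2.6], [-0.1, -3.0], [-0.0, -0.9], [0.2, -0.3], [0.8, -0.4], [-0.9, 1.6], [-2.6, 1.1], [-0.9, -0.5]]
nest [ 0.607  -0.2363  1.5882]
[[0.6, 0.1], [-0.3, -0.3], [0.5, -0.1], [-0.5, -0.2], [-0.1, 0.4], [-1.6, -0.9], [-0.2, -0.2]]
a in tester [ -38. -117.]
a in tester [ -14. -182.]
a in tester [ -95. -137.]
a in tester [ -74. -210.]
a in tester [ -11. -182.]
b in nest [-10. 134.]
b in nest [ 18. 159.]
b in nest [ 12. 149.]
b in nest [-25. 207.]
b in nest [-21. 124.]
b in nest [-50. 188.]
carton [0.817 0.011]
carton [ 0.799 -0.061]
carton [ 0.742 -0.07 ]
carton [0.746 0.004]
```

View pics/ov.png

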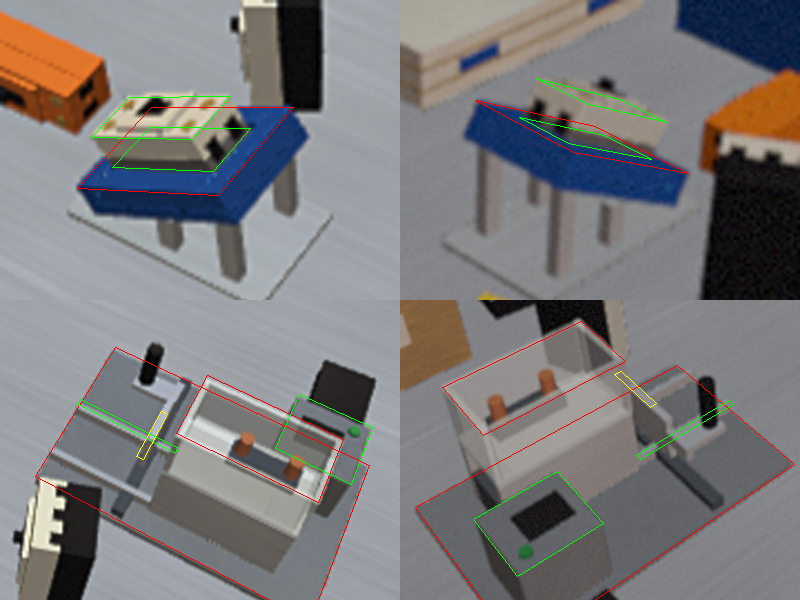

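The residuals show the post, and the panel with it, offset by about +25 mm. So the shutter starts partly open, and I'll refit without the post. Standing breaker a begins at tester y<-117 and b at nest y>124, so both are clear of the ±95 mm gripper body.

```bash
cat >> h.py <<'E'
def toolR(yaw,tilt):
    # tool x along local x (yaw), tool z down, leaned by tilt so z=(sin t,0,-cos t)
    z=np.array([np.sin(tilt),0,-np.cos(tilt)]);x=np.array([np.cos(tilt),0,np.sin(tilt)])
    return R.from_euler("z",yaw)*R.from_matrix(np.c_[x,np.cross(z,x),z])
def rows(pos,Rt,n,start=None):
    if start is None:
        s=read_state();start=(s["position"],R.from_rotvec(s["eef_rot"]))
    p,r=start;out=[]
    for k in range(n,0,-1):
        d=r.inv().apply(np.asarray(pos)-p)/k*1000;w=(r.inv()*Rt).as_rotvec()/k
        row=[*np.round(d).astype(int).tolist(),*(round(float(a),3)+0. for a in w)]
        out.append(row);p=p+r.apply(np.array(row[:3])/1000);r=r*R.from_rotvec(row[3:])
        if np.linalg.norm(d)>62 or np.linalg.norm(w)>.186:print("too big",np.linalg.norm(d),np.linalg.norm(w))
    for i in range(0,n,5):print([out[i:i+5]])
    return p,r
E
python3 - <<'E'
import re
s=open('fit.py').read()
s=re.sub(r'\n\("scene",\(-62,50,120\).*?\n','\n',s)
s=s.replace('q,e=fit','PO=[("scene",S(254,48)),("side",D(579,153))]\nq,e=fit',1)
s=s[:s.index('loc=')]+'''
f=lambda o:np.concatenate([proj(n,W(q,(-62,50+o[0],120)))[0]-uv for n,uv in PO])
r=least_squares(f,[20.]);print("open mm",r.x,r.fun.round(1))
pw=W(q,(-62,50+r.x[0],97))[0];print("post",pw)
a=rows([pw[0],-.33,.28],toolR(q[2],0),10)
a=rows([pw[0],pw[1],.22],toolR(q[2],0),10,a)
'''
open('fit2.py','w').write(s)
E
python3 fit2.py
```

```text
tester [0.5595 0.2462 1.5678]
[[-0.4, -1.4], [0.3, -1.6], [0.5, -2.0], [-0.9, -1.8], [-0.7, -2.1], [-0.3, -2.2], [0.1, -0.5], [-0.0, -0.1], [0.1, -0.8], [-1.4, 1.0], [-2.6, 0.7], [-1.3, -0.6]]
nest [ 0.607  -0.2363  1.5882]
[[0.6, 0.1], [-0.3, -0.3], [0.5, -0.1], [-0.5, -0.2], [-0.1, 0.4], [-1.6, -0.9], [-0.2, -0.2]]
open mm [30.2771426] [-0.6 -0.5 -0.2  0. ]
post [0.47905707 0.18447545 0.097     ]
[[[39, -22, -5, 0.0, 0.0, -0.133], [41, -16, -5, 0.0, 0.0, -0.133], [43, -11, -4, 0.0, 0.0, -0.133], [44, -5, -5, 0.0, 0.0, -0.133], [44, 1, -4, 0.0, 0.0, -0.133]]]
[[[44, 7, -5, 0.0, 0.0, -0.133], [43, 13, -4, 0.0, 0.0, -0.133], [40, 18, -5, 0.0, 0.0, -0.133], [38, 24, -4, 0.0, -0.001, -0.133], [34, 28, -5, -0.001, 0.0, -0.133]]]
[[[51, 0, 6, 0.0, 0.0, 0.0], [51, 0, 6, 0.0, 0.0, 0.0], [52, 0, 6, 0.0, 0.0, 0.0], [51, 0, 6, 0.0, 0.0, 0.0], [52, 0, 6, 0.0, 0.0, 0.0]]]
[[[51, 0, 6, 0.0, 0.0, 0.0], [52, 0, 6, 0.0, 0.0, 0.0], [51, 0, 6, 0.0, 0.0, 0.0], [52, -1, 6, 0.0, 0.0, 0.0], [51, 0, 6, 0.0, 0.0, 0.0]]]
```

```bash
python3 -m jog '[[[39,-22,-5,0,0,-0.133],[41,-16,-5,0,0,-0.133],[43,-11,-4,0,0,-0.133],[44,-5,-5,0,0,-0.133],[44,1,-4,0,0,-0.133]]]' 60
python3 -m jog '[[[44,7,-5,0,0,-0.133],[43,13,-4,0,0,-0.133],[40,18,-5,0,0,-0.133],[38,24,-4,0,0,-0.133],[34,28,-5,0,0,-0.133]]]'
cat >> h.py <<'E'
def st():
    s=read_state();print(round(s["time_s"],2),s["position"].round(4),s["eef_rot"].round(3),"F",s["wrist_force"].round(1),"gap",round(s["finger_gap"],3),"q",s["qpos"].round(2))
E
python3 -c "from h import *;st()"
```

```text
time_s: 0.78
position: [0.3161, -0.4797, 0.2577]
eef_rot: [-2.824, -1.377, 0.0]
wrist_force: [0.3, 0.0, -0.1]
finger_gap: 0.606
time_s: 1.4
position: [0.4796, -0.3294, 0.2807]
eef_rot: [-2.22, -2.223, 0.0]
wrist_force: [-0.2, -0.7, -0.5]
finger_gap: 0.602
1.4 [ 0.4796 -0.3294  0.2807] [-2.22  -2.223  0.   ] F [-0.2 -0.7 -0.5] gap 0.602 q [ 1.2   0.42 -0.85  1.67  0.34  1.21  0.28]
```

Tracking is accurate. Next I'll move above the post and look with the wrist camera.

```bash
python3 -m jog '[[[51,0,6,0,0,0],[51,0,6,0,0,0],[52,0,6,0,0,0],[51,0,6,0,0,0],[52,0,6,0,0,0]]]'
python3 -m jog '[[[51,0,6,0,0,0],[52,0,6,0,0,0],[51,0,6,0,0,0],[0,0,0,0,0,0]]]'
cat >> h.py <<'E'
def wproj(P,s):
    c=C["wrist"];T=c["T_tool_cam"];pt=R.from_rotvec(s["eef_rot"]).inv().apply(np.atleast_2d(P)-s["position"])
    pc=(pt-T[:3,3])@T[:3,:3];rr=np.hypot(pc[:,0],pc[:,1]);th=np.arctan2(rr,pc[:,2])
    return np.c_[c["cx"]+c["fx"]*th*pc[:,0]/rr,c["cy"]+c["fy"]*th*pc[:,1]/rr]
def wback(uv,z,s):
    c=C["wrist"];T=c["T_tool_cam"];d=np.array([uv[0]-c["cx"],uv[1]-c["cy"]]);r=np.hypot(*d);th=r/c["fx"]
    v=np.r_[np.sin(th)*d/r,np.cos(th)];Rw=R.from_rotvec(s["eef_rot"]).as_matrix()
    o=s["position"]+Rw@T[:3,3];w=Rw@T[:3,:3]@v
    return (o+w*(z-o[2])/w[2])[:2]
E
cat > look.py <<'E'
import sys;from h import *
st();s=read_state();i=get_image("wrist");np.save(f"pics/{sys.argv[1]}.npy",np.r_[s["position"],s["eef_rot"]])
cv2.imwrite(f"pics/{sys.argv[1]}r.png",i)
i=cv2.resize(i,None,fx=1.5,fy=1.5,interpolation=cv2.INTER_CUBIC)
for k in range(0,512,50):cv2.putText(i,str(k),(int(k*1.5),10),0,.35,(0,0,255));cv2.line(i,(int(k*1.5),0),(int(k*1.5),12),(0,0,255))
for k in range(50,384,50):cv2.putText(i,str(k),(0,int(k*1.5)),0,.35,(0,0,255));cv2.line(i,(0,int(k*1.5)),(12,int(k*1.5)),(0,0,255))
cv2.imwrite(f"pics/{sys.argv[1]}.png",i)
E
python3 look.py w1
```

```text
time_s: 2.02
position: [0.4794, -0.072, 0.2505]
eef_rot: [2.225, 2.217, -0.0]
wrist_force: [0.5, -0.3, 0.8]
finger_gap: 0.599
time_s: 2.52
position: [0.4791, 0.0857, 0.2328]
eef_rot: [-2.214, -2.227, -0.002]
wrist_force: [-0.6, -0.4, -0.4]
finger_gap: 0.602
2.52 [0.4791 0.0857 0.2328] [-2.214e+00 -2.227e+00 -2.000e-03] F [-0.6 -0.4 -0.4] gap 0.602 q [ 0.63  0.32 -1.01  1.94  0.31  1.05 -0.51]
```

View pics/w1.png

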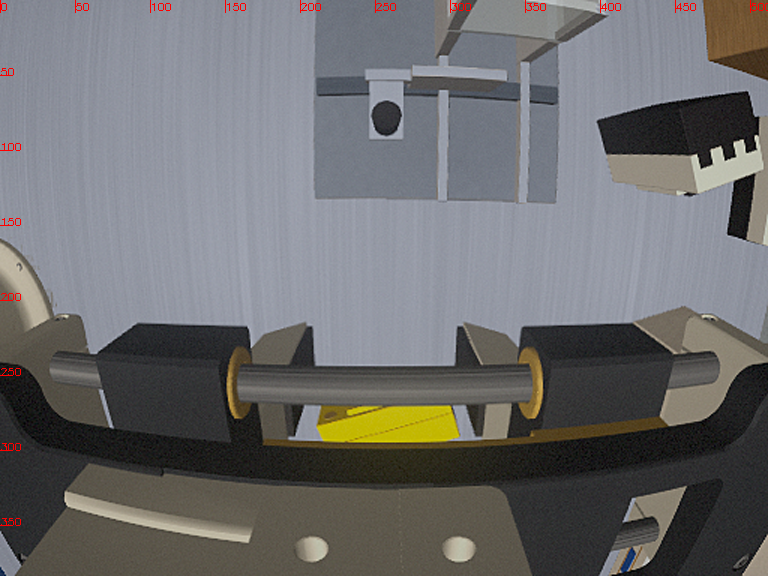

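Wrist view: post disc at (257,76), its arm to the right of the trough entrance, rail ends at (296,134) and (349,135), and plate corners at (209,132) and (371,135). I'll refine the tester pose from these.

```bash
cat > r1.py <<'E'
from h import *
a=np.load("pics/w1.npy");s=dict(position=a[:3],eef_rot=a[3:])
q,p=np.load("q.npy")
for uv,z in(((209.3,132),.01),((370.7,134.7),.01),((295.7,134),.024),((349,134.7),.024),((257.3,76),.12)):
    w=wback(uv,z,s);print(w.round(4),(R.from_euler("z",-1.5678).apply([w[0]-.5595,w[1]-.2462,0])*1000).round(1))
pts=[((-120,140,10),(209.3,132)),((-120,-70,10),(370.7,134.7)),((-120,34,24),(295.7,134)),((-120,-34,24),(349,134.7))]
r=least_squares(lambda q:np.concatenate([wproj(W(q,P),s)[0]-uv for P,uv in pts]),[.5595,.2462,1.5678])
print(r.x.round(4),r.fun.round(1))
E
python3 r1.py
```

```text
[0.421  0.1271] [-119.5  138.2    0. ]
[0.6303 0.1279] [-118.1  -71.1    0. ]
[0.5277 0.1262] [-120.    31.5    0. ]
[0.5952 0.1276] [-118.5  -36.     0. ]
[0.4805 0.1848] [-61.7  78.8   0. ]
[0.5606 0.2473 1.5749] [ 0.1  0.3  0.5  0.3 -0.5 -0.7 -0.1  0.1]
```

```bash
python3 -m jog '[[[50,1,0,0,0,0],[49,1,0,0,0,0],[0,0,60,0,0,0],[0,0,60,0,0,0],[0,0,32,0,0,0]]]'
python3 -m jog '[[[0,0,0,0,0,0],[0,0,0,0,0,0],[0,0,0,0,0,0],[0,0,0,0,0,0],[0,0,0,0,0,0]]]' 0 15
python3 -m jog '[[[0,-15,0,0,0,0],[0,-15,0,0,0,0],[0,-15,0,0,0,0],[0,-8,0,0,0,0],[0,0,0,0,0,0]]]'
python3 -c "from h import *;st()"
```

```text
time_s: 3.2
position: [0.4813, 0.1767, 0.0775]
eef_rot: [-2.227, -2.215, 0.007]
wrist_force: [-0.2, 0.2, 0.4]
finger_gap: 0.598
time_s: 3.82
position: [0.4831, 0.1796, 0.0818]
eef_rot: [2.224, 2.217, 0.002]
wrist_force: [-1.7, -2.0, 7.5]
finger_gap: 0.193
time_s: 4.45
position: [0.4291, 0.1796, 0.0818]
eef_rot: [2.223, 2.217, 0.001]
wrist_force: [-1.5, -1.9, 10.7]
finger_gap: 0.189
4.45 [0.4291 0.1796 0.0818] [2.223e+00 2.217e+00 1.000e-03] F [-1.5 -1.9 10.7] gap 0.189 q [ 0.25  0.53 -0.86  2.11  0.59  0.76 -0.98]
```

```bash
for k in 1 2; do python3 -m jog '[[[0,-2,0,0,0,0],[0,-1,0,0,0,0],[0,0,0,0,0,0]]]'; done
```

```text
time_s: 4.82
position: [0.4272, 0.1796, 0.0818]
eef_rot: [2.223, 2.216, 0.002]
wrist_force: [1.6, -1.7, 9.1]
finger_gap: 0.194
time_s: 5.2
position: [0.4244, 0.1796, 0.0818]
eef_rot: [2.223, 2.216, 0.003]
wrist_force: [1.9, -2.8, 8.2]
finger_gap: 0.192
```

```bash
for k in 1 2; do python3 -m jog '[[[0,-2,0,0,0,0],[0,-1,0,0,0,0],[0,0,0,0,0,0]]]'; done
```

```text
time_s: 5.58
position: [0.4243, 0.1797, 0.0818]
eef_rot: [2.224, 2.214, 0.009]
wrist_force: [10.5, -0.7, -3.6]
finger_gap: 0.191
time_s: 5.95
position: [0.4243, 0.1798, 0.0819]
eef_rot: [2.224, 2.211, 0.016]
wrist_force: [19.6, -0.0, -14.7]
finger_gap: 0.193
```

The shutter is at its stop (post x=0.4243, reaction rising), so it is fully open. I'll release it, rise and go look at the nest.

```bash
python3 -m jog '[[[0,0,0,0,0,0],[0,0,0,0,0,0],[0,4,0,0,0,0]]]' 60
python3 -m jog '[[[0,0,-40,0,0,0],[0,0,-60,0,0,0],[0,0,-60,0,0,0],[0,0,-40,0,0,0]]]'
python3 - <<'E'
from h import *
st();q,p=np.load("q.npy")
t=W(p,nestP(-100,0,170))[0];print(t)
rows(t,toolR(p[2],np.pi/6),12)
E
```

```text
time_s: 6.32
position: [0.4203, 0.1797, 0.0806]
eef_rot: [-2.223, -2.219, 0.002]
wrist_force: [0.1, 0.2, 0.4]
finger_gap: 0.468
time_s: 6.82
position: [0.4213, 0.1805, 0.2829]
eef_rot: [2.223, 2.219, 0.002]
wrist_force: [0.4, -0.8, 1.1]
finger_gap: 0.601
6.83 [0.4213 0.1805 0.2829] [2.223e+00 2.219e+00 2.000e-03] F [ 0.4 -0.8  1.1] gap 0.601 q [ 0.57  0.19 -1.13  1.94  0.2   1.13 -0.65]
[ 0.609993   -0.40792289  0.16122   ]
[[[-49, 16, 10, 0.001, 0.044, -0.002], [-49, 16, 8, 0.0, 0.044, -0.001], [-50, 16, 6, 0.001, 0.044, -0.002], [-50, 15, 4, 0.0, 0.044, -0.001], [-50, 15, 1, 0.001, 0.043, -0.002]]]
[[[-50, 15, -1, 0.0, 0.044, -0.001], [-50, 15, -3, 0.001, 0.043, -0.002], [-50, 15, -5, 0.0, 0.044, -0.001], [-50, 16, -7, 0.001, 0.043, -0.002], [-49, 15, -10, 0.0, 0.044, -0.001]]]
[[[-49, 15, -12, 0.001, 0.043, -0.002], [-49, 16, -13, 0.0, 0.044, -0.001]]]
```

```bash
python3 -m jog '[[[-49,16,10,0,0.044,-0.001],[-49,16,8,0,0.044,-0.001],[-50,16,6,0,0.044,-0.001],[-50,15,4,0,0.044,-0.001],[-50,15,1,0,0.043,-0.001]]]' 80
python3 -m jog '[[[-50,15,-1,0,0.044,-0.001],[-50,15,-3,0,0.043,-0.001],[-50,15,-5,0,0.044,-0.001],[-50,16,-7,0,0.043,-0.001],[-49,15,-10,0,0.044,-0.001]]]'
python3 -m jog '[[[-49,15,-12,0,0.043,-0.001],[-49,16,-13,0,0.044,-0.001],[0,0,0,0,0,0]]]'
python3 look.py w2
```

```text
time_s: 7.45
position: [0.4991, -0.0666, 0.2295]
eef_rot: [-2.102, -2.108, -0.233]
wrist_force: [1.3, 0.4, 1.1]
finger_gap: 0.799
time_s: 8.07
position: [0.5763, -0.3118, 0.1788]
eef_rot: [-1.971, -1.986, -0.442]
wrist_force: [1.9, 1.0, 1.0]
finger_gap: 0.804
time_s: 8.45
position: [0.6061, -0.4142, 0.1517]
eef_rot: [-1.924, -1.924, -0.517]
wrist_force: [-0.1, 0.1, 0.2]
finger_gap: 0.798
8.45 [ 0.6061 -0.4142  0.1517] [-1.924 -1.924 -0.517] F [-0.1  0.1  0.2] gap 0.798 q [ 1.08  1.08 -0.8   0.99  0.24  1.55  0.48]
```

View pics/w2.png

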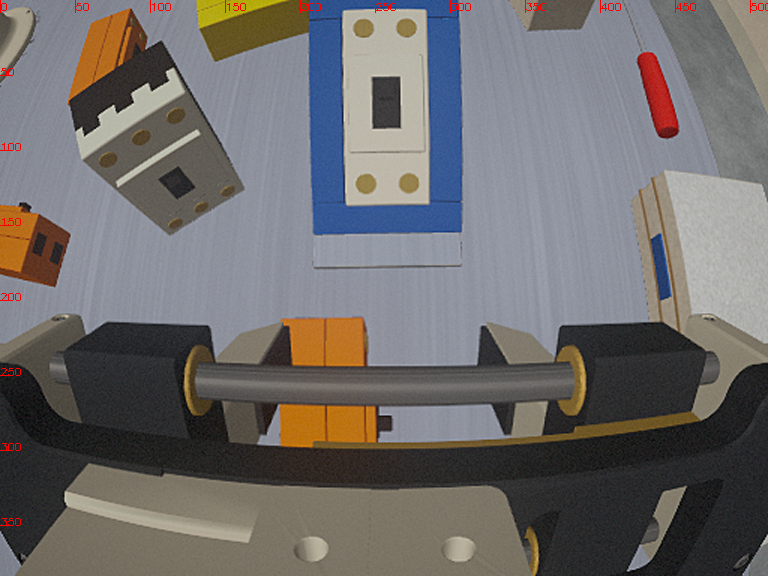

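Wrist view: breaker body top corners at (230,137), (285,137), (229,6) and (282,6), and the nest's low face edge at (209,155) and (307,155). The breaker lies straight in the cavity, and b stands at left.

```bash
cat > r2.py <<'E'
from h import *
a=np.load("pics/w2.npy");s=dict(position=a[:3],eef_rot=a[3:])
_,p=np.load("q.npy")
pts=[((-84,50,20),(208.7,155.3),0),((-84,-50,20),(307.3,155.3),0),((-60,25,52),(230,136.7),1),((-60,-25,52),(285.3,136.7),1),((60,25,52),(228.7,6),1),((60,-25,52),(282,6),1)]
f=lambda q:np.concatenate([wproj(W(q,nestP(P[0]+b*q[3],P[1],P[2])),s)[0]-uv for P,uv,b in pts])
r=least_squares(f,[*p,-3]);print(p.round(4),r.x.round(4),r.fun.round(1))
x=r.x
x[:3]=.7*x[:3]+.3*p   # wrist close up weighs more
x[3]=np.clip(x[3],-3,0);np.save("nest.npy",x);print(x.round(4))
Rt=toolR(x[2],np.pi/6)
t=W(x,nestP(x[3],0,110))[0];e=rows(t,Rt,5);t=W(x,nestP(x[3],0,33))[0];e=rows(t,Rt,4,e);print(e[0],e[1].as_rotvec())
E
python3 r2.py
```

```text
[ 0.607  -0.2363  1.5882] [ 0.6067 -0.2386  1.5872 -3.2962] [-0.9  0.4  0.  -1.  -0.7  0.8  0.7  0.  -1.3 -0.2  2.1 -0.8]
[ 0.6068 -0.2379  1.5875 -3.    ]
[[[20, 0, 11, 0.001, -0.001, -0.002], [20, 0, 11, 0.001, -0.001, -0.002], [20, 1, 11, 0.001, -0.001, -0.002], [21, 0, 11, 0.001, -0.001, -0.002], [20, 1, 11, 0.002, 0.0, -0.002]]]
[[[0, 0, 19, 0.0, 0.0, 0.0], [0, 0, 19, 0.0, 0.0, 0.0], [0, 0, 19, 0.0, 0.0, 0.0], [0, 0, 20, 0.0, 0.0, 0.0]]]
[ 0.60719018 -0.25721108  0.09079845] [-1.90900895 -1.94091517 -0.51110622]
```

```bash
python3 -m jog '[[[20,0,11,0.001,-0.001,-0.002],[20,0,11,0.001,-0.001,-0.002],[20,1,11,0.001,-0.001,-0.002],[21,0,11,0.001,-0.001,-0.002],[20,1,11,0.002,0,-0.002]]]'
python3 -m jog '[[[0,0,19,0,0,0],[0,0,19,0,0,0],[0,0,19,0,0,0],[0,0,20,0,0,0],[0,0,0,0,0,0]]]'
python3 - <<'E'
from h import *
st();x=np.load("nest.npy");s=read_state();d=R.from_euler("z",-x[2]).apply(s["position"]-[x[0],x[1],0])*1000-[0,0,64];print("a,b,c",(d@u).round(1),d[1].round(1),(d@n_).round(1))
E
```

```text
time_s: 9.12
position: [0.6082, -0.2911, 0.163]
eef_rot: [-1.905, -1.952, -0.51]
wrist_force: [0.6, -0.4, -0.1]
finger_gap: 0.799
time_s: 9.75
position: [0.6067, -0.2545, 0.0923]
eef_rot: [-1.904, -1.946, -0.509]
wrist_force: [-0.7, 0.1, 0.1]
finger_gap: 0.802
9.75 [ 0.6067 -0.2545  0.0923] [-1.904 -1.946 -0.509] F [-0.7  0.1  0.1] gap 0.802 q [ 1.06  1.   -0.84  1.37  0.22  1.23  0.35]
a,b,c -0.2 0.4 32.8
```

```bash
python3 -m jog '[[[0,0,0,0,0,0],[0,0,0,0,0,0],[0,0,0,0,0,0],[0,0,0,0,0,0],[0,0,0,0,0,0]]]' 0 35
python3 -m jog '[[[0,0,-10,0,0,0],[0,0,-20,0,0,0],[0,0,-30,0,0,0],[0,0,-30,0,0,0],[0,0,0,0,0,0]]]'; python3 -c "from h import *;st()"
```

```text
time_s: 10.38
position: [0.6078, -0.2572, 0.0951]
eef_rot: [-1.909, -1.948, -0.51]
wrist_force: [-2.2, -3.7, 4.2]
finger_gap: 0.539
time_s: 11.0
position: [0.6102, -0.3037, 0.1754]
eef_rot: [-1.914, -1.95, -0.513]
wrist_force: [1.3, -0.3, -5.5]
finger_gap: 0.543
11.0 [ 0.6102 -0.3037  0.1754] [-1.914 -1.95  -0.513] F [ 1.3 -0.3 -5.5] gap 0.543 q [ 1.08  0.95 -0.86  1.24  0.2   1.4   0.37]
```

The breaker is held (gap matches 50 mm, +5.5 N load). I'll carry it level to above the trough, then check its in-hand pose.

Run:
```python
from h import *
q=np.array([.5597,.247,1.571]);np.save("tester.npy",q)
Rt=toolR(q[2],0);t=W(q,(-57,0,150))[0];print(t)
s=read_state();
e=rows(s["position"]+[0,0,.07],R.from_rotvec(s["eef_rot"]),2)
e=rows([.575,-.05,.235],toolR(q[2],.2),5,e)
e=rows(t,Rt,5,e)
```

```text
[0.55971161 0.19       0.15      ]
[[[17, 0, -30, 0.0, 0.0, 0.0], [18, 1, -31, 0.0, 0.0, 0.0]]]
[[[43, -6, 27, 0.0, -0.063, 0.004], [45, -7, 24, 0.0, -0.063, 0.004], [46, -7, 21, 0.0, -0.063, 0.003], [47, -7, 18, 0.001, -0.064, 0.004], [49, -6, 16, 0.0, -0.063, 0.003]]]
[[[44, -3, 26, 0.0, -0.04, 0.0], [45, -3, 24, 0.0, -0.04, 0.0], [45, -3, 23, 0.0, -0.04, 0.0], [46, -3, 21, 0.0, -0.04, 0.0], [47, -3, 19, 0.0, -0.04, 0.0]]]
```

```bash
python3 -m jog '[[[17,0,-30,0,0,0],[18,1,-31,0,0,0]]]'
python3 -m jog '[[[43,-6,27,0,-0.063,0.004],[45,-7,24,0,-0.063,0.004],[46,-7,21,0,-0.063,0.003],[47,-7,18,0,-0.064,0.004],[49,-6,16,0,-0.063,0.003]]]'
python3 -m jog '[[[44,-3,26,0,-0.04,0],[45,-3,24,0,-0.04,0],[45,-3,23,0,-0.04,0],[46,-3,21,0,-0.04,0],[47,-3,19,0,-0.04,0]]]'
python3 -m jog '[[[0,0,0,0,0,0],[0,0,0,0,0,0]]]'
python3 - <<'E'
from h import *
st();s=read_state();a=get_image("side");b=get_image("scene")
cv2.imwrite("pics/s2a.png",a);cv2.imwrite("pics/s2b.png",b)
T=R.from_rotvec(s["eef_rot"])
def ov(n,i):
    x,y=proj(n,s["position"])[0].astype(int);x0,y0=x-66,y-70
    i=cv2.resize(i[y0:y0+150,x0:x0+132],None,fx=3,fy=3,interpolation=cv2.INTER_CUBIC)
    for c,col in((33,(0,0,255)),(36.6,(0,255,0))):
        for z in(0,52):
            P=s["position"]+T.apply(np.array([(ax-2,ay,c-z) for ax,ay in((60,25),(60,-25),(-60,-25),(-60,25))])/1000)
            cv2.polylines(i,[((proj(n,P)-[x0,y0]+.5)*3).astype(int)],True,col,1)
    return i
cv2.imwrite("pics/hand.png",np.hstack([ov("side",a),ov("scene",b)]))
E
```

```text
time_s: 11.25
position: [0.6085, -0.2998, 0.2418]
eef_rot: [-1.906, -1.946, -0.509]
wrist_force: [0.4, 0.0, -5.4]
finger_gap: 0.542
time_s: 11.88
position: [0.5713, -0.0449, 0.2324]
eef_rot: [-2.109, -2.116, -0.209]
wrist_force: [1.1, 1.8, -5.1]
finger_gap: 0.542
time_s: 12.5
position: [0.5551, 0.1929, 0.1479]
eef_rot: [-2.214, -2.223, 0.006]
wrist_force: [-0.4, -33.6, 18.0]
finger_gap: 0.54
time_s: 12.75
position: [0.5553, 0.1932, 0.1483]
eef_rot: [-2.21, -2.222, 0.002]
wrist_force: [-0.1, -0.2, -5.2]
finger_gap: 0.542
12.75 [0.5553 0.1932 0.1483] [-2.210e+00 -2.222e+00  2.000e-03] F [-0.1 -0.2 -5.2] gap 0.542 q [ 0.2   0.58 -0.78  1.77  0.47  0.99 -0.76]
```

View pics/hand.png

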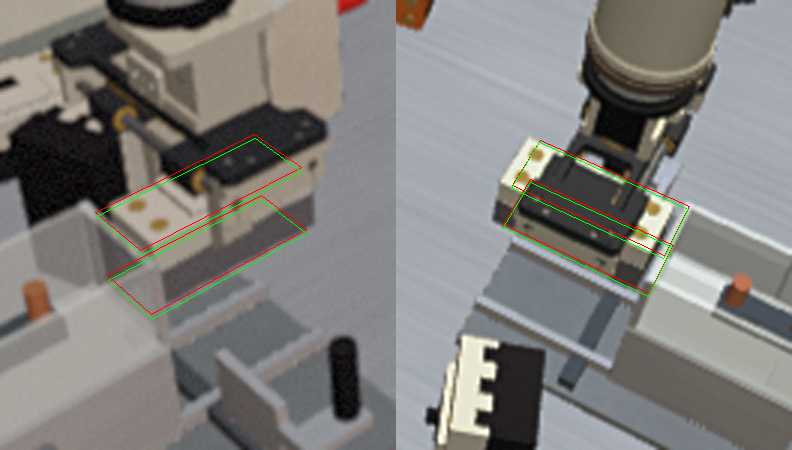

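At 12.5 s the breaker's front end brushed the head with 33 N; I had left no margin there. It may have slipped or pitched in the jaws. I'll back off and look closer.

```bash
python3 -m jog '[[[-15,4,0,0,0,0],[-10,0,0,0,0,0],[0,0,0,0,0,0]]]'
python3 - <<'E'
from h import *
st();s=read_state();o=[]
np.save("pics/h2.npy",np.r_[s["position"],s["eef_rot"]])
for n in("side","scene"):
    x,y=proj(n,s["position"]-[0,0,.01])[0].astype(int);x0,y0=x-40,y-35
    i=get_image(n);cv2.imwrite(f"pics/h2{n}.png",i);print(n,x0,y0)
    i=cv2.resize(i[y0:y0+75,x0:x0+80],None,fx=5,fy=5,interpolation=cv2.INTER_CUBIC)
    o.append(i)
cv2.imwrite("pics/hand2.png",np.hstack(o))
E
```

```text
time_s: 13.22
position: [0.5615, 0.1644, 0.1489]
eef_rot: [-2.219, -2.217, 0.001]
wrist_force: [-0.1, 0.0, -5.0]
finger_gap: 0.544
13.22 [0.5615 0.1644 0.1489] [-2.219e+00 -2.217e+00  1.000e-03] F [-0.1  0.  -5. ] gap 0.544 q [ 0.25  0.58 -0.78  1.78  0.47  0.98 -0.71]
side 122 194
scene 299 191
```

View pics/hand2.png

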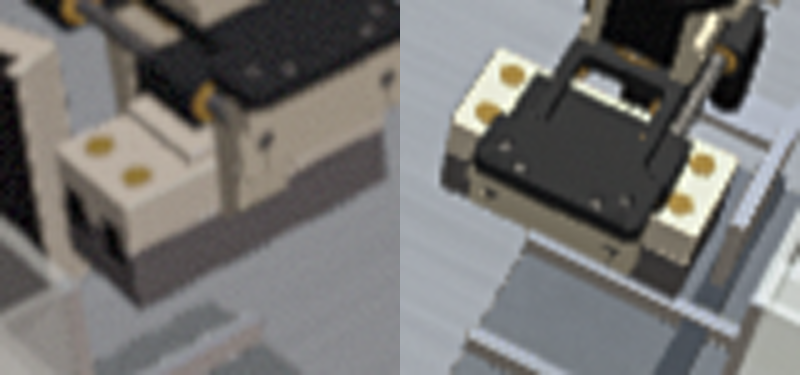

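```bash
cat > r3.py <<'E'
from h import *
a=np.load("pics/h2.npy");T=R.from_rotvec(a[3:])
S=lambda x,y:(122+x/5,194+y/5);D=lambda x,y:(299+(x-400)/5,191+y/5)
pts=[("side",(60,25,52),S(130,210)),("side",(60,-25,52),S(60,155)),("side",(60,25,0),S(140,305)),("side",(-60,25,0),S(385,175)),
("scene",(60,25,52),D(740,155)),("scene",(60,-25,0),D(683,295)),("scene",(-60,25,52),D(500,48)),("scene",(-60,-25,52),D(455,118)),("scene",(-60,-25,0),D(443,190))]
F=R.from_matrix(np.diag([1,-1,-1.]))
def wp(P,g): # g: dx,dy,c(tcp above underside),pitch,yaw
    return a[:3]+T.apply((R.from_euler("yz",g[3:5]).apply(F.apply(np.array(P,float)))+[g[0],g[1],g[2]])/1000)
f=lambda g:np.concatenate([proj(n,wp(P,g))[0]-uv for n,P,uv in pts])
r=least_squares(f,[-5,0,35,0,0],loss="soft_l1");print(r.x.round(3),f(r.x).reshape(-1,2).round(1).tolist())
c=wp((0,0,0),r.x);z=wp((1,0,0),r.x)-c;print("origin",c.round(4),"x-axis",(z*1000).round(3))
E
python3 r3.py
```

```text
[-8.307 -0.764 33.505 -0.    -0.037] [[-0.7, 0.3], [-2.5, -0.5], [0.3, 2.5], [-0.7, 0.5], [0.5, -1.4], [-0.4, -0.3], [-0.9, -0.8], [-0.8, 0.4], [-0.8, -0.8]]
origin [0.5606 0.1562 0.1154] x-axis [-0.036  0.999  0.002]
```

The breaker slipped 8 mm back along the tool but stays level (pitch 0) and straight, with the TCP 33.5 mm above its underside. I'll lower it at this setback, move forward below the roof's edge, then seat it.

```bash
python3 -m jog '[[[0,-1,30,0,0,0],[0,0,30,0,0,0],[0,0,26,0,0,0],[0,0,0,0,0,0]]]'; python3 -c "from h import *;st()"
```

```text
time_s: 13.82
position: [0.5577, 0.1676, 0.0613]
eef_rot: [-2.211, -2.221, 0.005]
wrist_force: [-0.3, -0.4, -5.2]
finger_gap: 0.546
13.82 [0.5577 0.1676 0.0613] [-2.211 -2.221  0.005] F [-0.3 -0.4 -5.2] gap 0.546 q [ 0.19  0.69 -0.7   1.83  0.57  0.84 -0.79]
```

```bash
python3 -m jog '[[[11,1,0,0,0,0],[10,1,0,0,0,0],[0,0,0,0,0,0],[0,0,0,0,0,0]]]'
python3 -m jog '[[[0,0,8,0,0,0],[0,0,4,0,0,0],[0,0,0,0,0,0],[0,0,0,0,0,0]]]'; python3 -c "from h import *;st()"
```

```text
time_s: 14.32
position: [0.5619, 0.1887, 0.0636]
eef_rot: [-2.214, -2.222, -0.001]
wrist_force: [-0.7, -0.2, -5.3]
finger_gap: 0.542
time_s: 14.82
position: [0.5616, 0.1887, 0.0511]
eef_rot: [-2.214, -2.221, -0.0]
wrist_force: [-0.1, -0.2, -5.5]
finger_gap: 0.54
14.82 [0.5616 0.1887 0.0511] [-2.214 -2.221 -0.   ] F [-0.1 -0.2 -5.5] gap 0.54 q [ 0.14  0.71 -0.69  1.81  0.59  0.83 -0.83]
```

```bash
python3 -m jog '[[[0,-1,4,0,0,0],[0,0,2,0,0,0],[0,0,0,0,0,0]]]'; python3 -m jog '[[[0,0,1.5,0,0,0],[0,0,0,0,0,0]]]';python3 -m jog '[[[0,0,1.5,0,0,0],[0,0,0,0,0,0]]]'
```

```text
time_s: 15.2
position: [0.5604, 0.1886, 0.0452]
eef_rot: [-2.214, -2.222, 0.0]
wrist_force: [-1.5, -0.0, -4.1]
finger_gap: 0.54
time_s: 15.45
position: [0.5605, 0.1888, 0.0449]
eef_rot: [-2.214, -2.222, 0.0]
wrist_force: [-3.5, -2.1, 5.7]
finger_gap: 0.542
time_s: 15.7
position: [0.5605, 0.1888, 0.0448]
eef_rot: [-2.215, -2.222, 0.001]
wrist_force: [-7.7, -3.5, 17.7]
finger_gap: 0.546
```

```bash
python3 -m jog '[[[0,0,-3,0,0,0],[0,0,0,0,0,0],[0,0,0,0,0,0]]]' 70; python3 -m jog '[[[0,0,-25,0,0,0],[0,0,-50,0,0,0],[0,0,-40,0,0,0],[-20,0,0,0,0,0],[0,0,0,0,0,0]]]'
python3 - <<'E'
from h import *
st();q=np.load("tester.npy");Rt=toolR(q[2],.56)
e=rows(W(q,(-165,0,120))[0],Rt,5);e=rows(W(q,(-160,0,36))[0],Rt,3,e)
E
```

```text
time_s: 16.08
position: [0.561, 0.1888, 0.0453]
eef_rot: [-2.214, -2.222, -0.001]
wrist_force: [-0.6, -0.4, -0.4]
finger_gap: 0.7
time_s: 16.7
position: [0.5616, 0.1662, 0.1601]
eef_rot: [-2.218, -2.219, 0.001]
wrist_force: [0.6, -0.5, -0.7]
finger_gap: 0.7
16.7 [0.5616 0.1662 0.1601] [-2.218e+00 -2.219e+00  1.000e-03] F [ 0.6 -0.5 -0.7] gap 0.7 q [ 0.26  0.56 -0.79  1.77  0.46  1.   -0.71]
[[[-17, 0, 8, -0.001, 0.111, 0.0], [-18, 0, 6, -0.001, 0.112, 0.0], [-18, -1, 4, 0.0, 0.111, 0.0], [-18, 0, 2, -0.001, 0.112, 0.0], [-19, -1, 0, 0.0, 0.111, 0.0]]]
[[[-13, 0, 25, 0.0, 0.0, 0.0], [-14, 0, 24, 0.0, 0.0, 0.0], [-13, 0, 25, 0.0, 0.0, 0.0]]]
```

```bash
python3 -m jog '[[[-17,0,8,-0.001,0.111,0],[-18,0,6,-0.001,0.112,0],[-18,-1,4,0,0.111,0],[-18,0,2,-0.001,0.112,0],[-19,-1,0,0,0.111,0]]]' 0 20
python3 -m jog '[[[-13,0,25,0,0,0],[-14,0,24,0,0,0],[-13,0,25,0,0,0],[0,0,0,0,0,0]]]'
python3 - <<'E'
from h import *
st();q=np.load("tester.npy");Rt=toolR(q[2],.56)
e=rows(W(q,(-40,0,36))[0],Rt,10);e=rows(W(q,(-20,0,36))[0],Rt,5,e)
cv2.imwrite("pics/p1.png",np.hstack([cv2.resize(get_image(n)[y:y+150,x:x+130],None,fx=3,fy=3) for n,x,y in(("scene",290,180),("side",100,190))]))
E
```

```text
time_s: 17.32
position: [0.5593, 0.084, 0.1197]
eef_rot: [-1.898, -1.903, -0.551]
wrist_force: [1.0, 0.1, -1.2]
finger_gap: 0.204
time_s: 17.82
position: [0.557, 0.0905, 0.0338]
eef_rot: [-1.898, -1.902, -0.543]
wrist_force: [-0.5, -0.1, 0.0]
finger_gap: 0.006
17.82 [0.557  0.0905 0.0338] [-1.898 -1.902 -0.543] F [-0.5 -0.1  0. ] gap 0.006 q [ 0.81  0.94 -0.93  1.88  0.24  0.67 -0.08]
[[[10, 0, 6, -0.001, 0.0, 0.0], [10, 0, 6, -0.001, 0.0, 0.0], [10, 0, 6, -0.001, 0.0, 0.0], [10, 0, 6, -0.001, 0.0, 0.0], [10, 0, 6, 0.0, 0.0, 0.0]]]
[[[10, 1, 6, -0.001, -0.001, 0.0], [10, 0, 6, 0.0, 0.0, 0.0], [10, 1, 6, -0.001, -0.001, 0.0], [10, 0, 6, 0.0, 0.0, 0.0], [10, 1, 6, -0.001, -0.001, 0.0]]]
[[[3, 0, 2, 0.0, 0.0, 0.0], [3, 0, 2, 0.0, 0.0, 0.0], [4, 0, 2, 0.0, 0.0, 0.0], [3, 0, 2, 0.0, 0.0, 0.0], [4, 0, 3, 0.0, 0.0, 0.0]]]
```

View pics/p1.png

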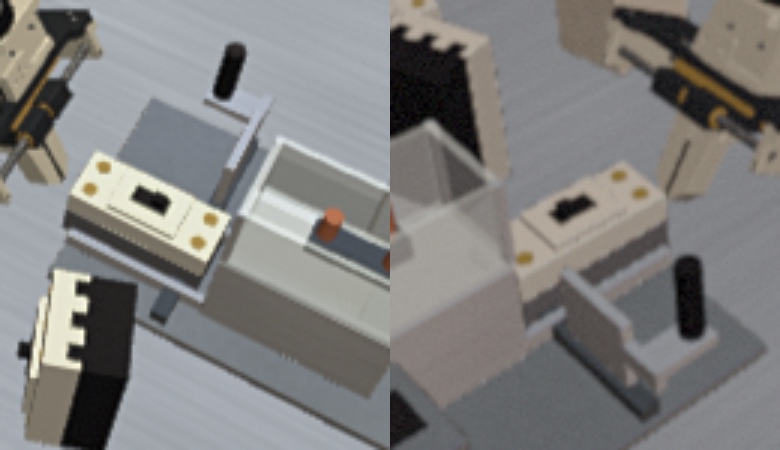

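Breaker flat, toggle up, between the rails, with the shutter clear of the lane. I'll push it.

```bash
python3 -m jog '[[[8,1,5,0,0,0],[8,0,5,0,0,0],[8,1,5,0,0,0],[8,0,5,0,0,0],[8,0,5,0,0,0]]]'
python3 -m jog '[[[8,0,5,0,0,0],[8,0,5,0,0,0],[8,0,5,0,0,0],[8,0,5,0,0,0],[8,0,5,0,0,0]]]'
python3 -c "from h import *;st();q=np.load('tester.npy');s=read_state();print((R.from_euler('z',-q[2]).apply(s['position']-[q[0],q[1],0])*1000).round(1))"
```

```text
time_s: 18.55
position: [0.5624, 0.1362, 0.0368]
eef_rot: [-1.903, -1.907, -0.548]
wrist_force: [-0.9, -5.7, 3.9]
finger_gap: 0.004
time_s: 19.18
position: [0.562, 0.1835, 0.0369]
eef_rot: [-1.903, -1.907, -0.548]
wrist_force: [-0.7, -5.0, 3.4]
finger_gap: 0.004
19.18 [0.562  0.1835 0.0369] [-1.903 -1.907 -0.548] F [-0.7 -5.   3.4] gap 0.004 q [ 0.64  0.92 -0.91  1.89  0.23  0.57 -0.21]
[-63.5  -2.3  36.9]
```

```bash
python3 -m jog '[[[8,-1,5,0,0,0],[8,-1,5,0,0,0],[7,0,4,0,0,0],[3,0,2,0,0,0],[0,0,0,0,0,0]]]'
python3 -m jog '[[[3,0,2,0,0,0],[2,0,1,0,0,0],[0,0,0,0,0,0]]]'
python3 -m jog '[[[2,0,1,0,0,0],[1,0,1,0,0,0],[0,0,0,0,0,0]]]'
```

```text
time_s: 19.8
position: [0.5588, 0.2149, 0.0368]
eef_rot: [-1.9, -1.906, -0.547]
wrist_force: [0.7, -1.5, 0.3]
finger_gap: 0.004
time_s: 20.18
position: [0.5588, 0.2202, 0.0366]
eef_rot: [-1.901, -1.906, -0.547]
wrist_force: [0.6, -3.3, 0.8]
finger_gap: 0.003
time_s: 20.55
position: [0.5586, 0.224, 0.0366]
eef_rot: [-1.9, -1.906, -0.547]
wrist_force: [0.4, -2.9, 1.2]
finger_gap: 0.006
```

```bash
for k in 1 2 3; do python3 -m jog '[[[2,0,1,0,0,0],[0,0,0,0,0,0]]]'; done
```

```text
time_s: 20.8
position: [0.5588, 0.2246, 0.0364]
eef_rot: [-1.902, -1.906, -0.545]
wrist_force: [-1.2, -8.1, 4.7]
finger_gap: 0.011
time_s: 21.05
position: [0.5588, 0.225, 0.0363]
eef_rot: [-1.905, -1.906, -0.542]
wrist_force: [-4.2, -15.1, 9.7]
finger_gap: 0.007
time_s: 21.3
position: [0.5589, 0.2252, 0.0361]
eef_rot: [-1.907, -1.906, -0.54]
wrist_force: [-5.2, -22.5, 13.4]
finger_gap: 0.006
```

It stopped at TCP x=-22.0 mm (expected -22.4 mm) with the reaction climbing, so the breaker is home. I'll retreat and go to the post.

```bash
python3 -m jog '[[[-10,0,-6,0,0,0],[-30,0,-19,0,0,0],[-10,0,-50,0,0,0],[10,0,-55,0,-0.1,0],[10,0,-50,0,-0.11,0]]]'
python3 - <<'E'
from h import *
st();q=np.load("tester.npy");Rt=toolR(q[2],0)
e=rows([.4243,.185,.22],Rt,5);e=rows([.4243,.185,.082],Rt,3,e)
E
```

```text
time_s: 21.92
position: [0.5591, 0.113, 0.1762]
eef_rot: [-2.031, -2.03, -0.357]
wrist_force: [0.8, -0.5, 0.1]
finger_gap: 0.003
21.93 [0.5591 0.113  0.1762] [-2.031 -2.03  -0.357] F [ 0.8 -0.5  0.1] gap 0.003 q [ 0.71  0.61 -0.98  1.84  0.19  0.88 -0.29]
[[[17, -27, -3, 0.0, -0.07, 0.0], [16, -27, -4, 0.0, -0.07, 0.0], [16, -27, -6, -0.001, -0.07, 0.0], [15, -27, -7, 0.0, -0.07, 0.0], [15, -27, -7, -0.001, -0.07, -0.001]]]
[[[0, 0, 46, 0.0, 0.0, 0.0], [0, 0, 46, 0.0, 0.0, 0.0], [0, 0, 46, 0.0, 0.0, 0.0]]]
```

```bash
python3 -m jog '[[[17,-27,-3,0,-0.07,0],[16,-27,-4,0,-0.07,0],[16,-27,-6,0,-0.07,0],[15,-27,-7,0,-0.07,0],[15,-27,-7,0,-0.07,0]]]' 60
python3 -m jog '[[[0,0,0,0,0,0],[0,0,0,0,0,0]]]';python3 -c "from h import *;st()"
```

```text
time_s: 22.55
position: [0.4223, 0.1872, 0.2189]
eef_rot: [2.216, 2.227, -0.001]
wrist_force: [0.3, 0.6, 0.4]
finger_gap: 0.503
time_s: 22.8
position: [0.4238, 0.1861, 0.2184]
eef_rot: [-2.215, -2.225, -0.001]
wrist_force: [0.1, 0.4, 0.2]
finger_gap: 0.598
22.8 [0.4238 0.1861 0.2184] [-2.215e+00 -2.225e+00 -1.000e-03] F [0.1 0.4 0.2] gap 0.598 q [ 0.4   0.28 -0.99  2.01  0.27  1.   -0.72]
```

```bash
python3 -m jog '[[[0,0,46,0,0,0],[0,0,46,0,0,0],[0,0,44,0,0,0],[0,0,0,0,0,0]]]'
python3 -m jog '[[[0,0,0,0,0,0],[0,0,0,0,0,0],[0,0,0,0,0,0],[0,0,0,0,0,0],[0,0,0,0,0,0]]]' 0 15
python3 -m jog '[[[0,15,0,0,0,0],[0,18,0,0,0,0],[0,18,0,0,0,0],[0,15,0,0,0,0],[0,10,0,0,0,0]]]'
python3 -m jog '[[[0,4,0,0,0,0],[0,0,0,0,0,0],[0,0,0,0,0,0]]]'
```

```text
time_s: 23.3
position: [0.4214, 0.184, 0.0795]
eef_rot: [-2.215, -2.219, 0.01]
wrist_force: [0.2, 0.5, 0.7]
finger_gap: 0.603
time_s: 23.92
position: [0.4244, 0.1858, 0.0832]
eef_rot: [-2.218, -2.224, -0.001]
wrist_force: [-0.8, -1.4, 7.3]
finger_gap: 0.192
time_s: 24.55
position: [0.501, 0.1858, 0.0832]
eef_rot: [-2.219, -2.224, -0.0]
wrist_force: [-2.4, -0.7, 7.7]
finger_gap: 0.196
time_s: 24.92
position: [0.5052, 0.1858, 0.0832]
eef_rot: [2.219, 2.224, 0.002]
wrist_force: [1.6, -2.2, 5.9]
finger_gap: 0.192
```

```bash
for k in 1 2 3 4; do python3 -m jog '[[[0,2,0,0,0,0],[0,0,0,0,0,0]]]'; done
```

```text
time_s: 25.18
position: [0.5065, 0.1858, 0.0832]
eef_rot: [2.219, 2.224, 0.0]
wrist_force: [-1.0, -2.2, 8.0]
finger_gap: 0.195
time_s: 25.42
position: [0.5084, 0.1858, 0.0832]
eef_rot: [2.219, 2.224, 0.0]
wrist_force: [-0.6, -2.0, 8.7]
finger_gap: 0.194
time_s: 25.68
position: [0.5094, 0.1858, 0.0832]
eef_rot: [-2.218, -2.224, 0.002]
wrist_force: [-3.4, -2.3, 10.7]
finger_gap: 0.189
time_s: 25.92
position: [0.5095, 0.1857, 0.0831]
eef_rot: [-2.216, -2.224, 0.007]
wrist_force: [-8.4, -3.3, 16.9]
finger_gap: 0.194
```

The shutter travelled 85.1 mm to its shut stop. I'll release, rise clear and check.

```bash
python3 -m jog '[[[0,0,0,0,0,0],[0,0,0,0,0,0],[0,0,0,0,0,0]]]' 60
python3 -m jog '[[[0,0,-40,0,0,0],[0,0,-60,0,0,0],[0,0,-60,0,0,0],[-50,-30,-20,0,0,0],[-50,-30,0,0,0,0]]]'
python3 -m jog '[[[-55,-20,0,0,0,0],[-50,0,0,0,0,0],[0,0,0,0,0,0],[0,0,0,0,0,0]]]'
python3 - <<'E'
from h import *
st();q=np.load("tester.npy");o=[]
for n,(x,y,w,h) in(("scene",(290,190,160,150)),("side",(50,200,160,150))):
    g=get_image(n);cv2.imwrite(f"pics/f_{n}.png",g)
    i=cv2.resize(g[y:y+h,x:x+w],None,fx=2.5,fy=2.5,interpolation=cv2.INTER_CUBIC)
    for P,c in(([(-10,-25,62),(-10,25,62),(110,25,62),(110,-25,62)],(0,0,255)),([(-22,-33,80),(-22,33,80),(-30,33,80),(-30,-33,80)],(0,255,0))):
        cv2.polylines(i,[((proj(n,W(q,P))-[x,y]+.5)*2.5).astype(int)],True,c,1)
    a=cv2.imread(f"pics/{n}0.png");
    for nm,(X,Y) in dict(carton=(.78,-.03),a=(.71,.2),b=(.44,-.25)).items():
        u0,v0=proj(n,[X,Y,.07])[0].astype(int);d=cv2.absdiff(a,g)[v0-20:v0+20,max(u0-20,0):u0+20];print(n,nm,u0,v0,d.mean().round(1))
    o.append(i)
cv2.imwrite("pics/fin.png",np.hstack(o))
E
```

```text
time_s: 26.3
position: [0.512, 0.1861, 0.0823]
eef_rot: [-2.217, -2.223, -0.0]
wrist_force: [-0.8, -0.3, 0.1]
finger_gap: 0.469
time_s: 26.92
position: [0.453, 0.0858, 0.264]
eef_rot: [2.215, 2.226, 0.005]
wrist_force: [0.6, -1.2, 0.6]
finger_gap: 0.6
time_s: 27.42
position: [0.4327, -0.0189, 0.2624]
eef_rot: [-2.218, -2.223, -0.001]
wrist_force: [0.6, -0.0, 0.4]
finger_gap: 0.603
27.43 [ 0.4327 -0.0189  0.2624] [-2.218e+00 -2.223e+00 -1.000e-03] F [ 0.6 -0.   0.4] gap 0.603 q [ 0.89  0.11 -0.95  2.02  0.1   1.06 -0.11]
scene carton 216 275 4.9
scene a 321 299 3.6
scene b 219 147 4.0
side carton 177 178 2.9
side a 112 230 4.7
side b 336 201 5.4
```

View pics/fin.png

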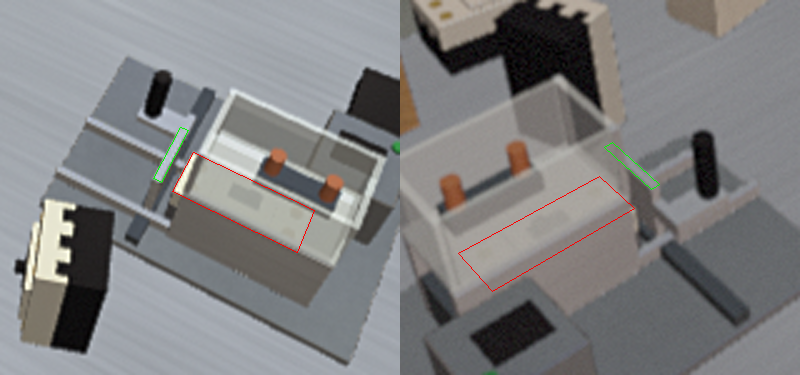

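The panel lies on its shut outline, with the breaker visible through the guard at its home outline. Bystander areas differ only at noise level. I'll hand it in.

```bash
python3 -c "from cell import *;print(finish_job())"
```

```text
the job is handed in; nothing more can be done
None
```

I did the whole job in the order asked and handed it in at about 27.5 s of the 72 s. I opened the shutter to its stop, lifted the breaker out and laid it toggle up in the trough. I then pushed it home and shut the shutter behind it. `finish_job` gives no verdict.

**Last checks**
- **Breaker:** the push stopped within 0.5 mm of the expected home position, with the reaction rising to about 22 N. The final pictures show the breaker inside its home outline.
- **Shutter:** it travelled 85.1 mm from its open stop to its shut stop, and the panel lies on its predicted shut outline in both views.
- **Bystanders:** picture differences around the standing breakers and the carton are at noise level (about 3–5 grey levels).
- **Robot:** the arm ended clear of everything, with no load on the wrist.

**What went wrong:** while carrying the breaker to the trough, its front end brushed the test head. The one reading taken there showed about 34 N sideways and 18 N upward on the wrist; the peak may have been higher. The breaker slipped back by up to about 8 mm in the jaws but stayed level. I backed off, measured it again and seated it correctly.

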